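# Open the locked key-blank bin with the hook pole

## Robot

A 6-joint arm with a two-finger parallel gripper is mounted at the origin on the work surface. World frame = base frame: x ahead of the robot, y to its left, z up, the work surface at z = 0. Lengths are in m, angles in rad, forces in N, time in s.
With the tool pointing down it reaches from about 0.375 to 0.975 m from the base axis. Payload 3.8 kg.
Tool frame: the origin (TCP) lies midway between the tips of the shut fingers; the grasp point (between the pads) lies 19 mm behind it; z points along the fingers, y is the direction in which the jaws open and shut (so a half turn about z gives the same grasp; the last joint's range is limited). The gripper opens to 85 mm and grips with 20 to 120 N. Pads are 22 mm wide; open, the fingers measure 114 mm over their backs; the gripper's body (76 mm by 85 mm) begins 54 mm behind the grasp point. The pads swing forward as they close: fully open they stand 13 mm farther back than shut.
Start: joints at [1.127, 0.264, 1.604, -0, 1.274, -0.037], TCP at [0.267, 0.62, 0.231] pointing down, gripper open.
Joint ranges: [-2.63, 2.63], [-0.94, 2.18], [0.31, 2.57], [-1.31, 4.45], [0, 2.66], [-2.55, 2.55]. Speed limits (rad/s): [2.57, 2.57, 3.14, 3.14, 3.14, 3.14].

## Interface

Orientations are given as a rotation vector (axis times angle).
In Python, from workcell import bot gives the robot as it stands.
- The arm moves only by the shell command python3 -m inch 'ROWS' [FORCE]. ROWS is JSON, a list of rows, each an object of numbers: "dx", "dy", "dz": the shift along the tool's x, y, z in m; "ax", "ay", "az": the turn, a rotation vector about the tool's x, y, z in degrees; "fingers": the opening, from -1 (shut) to 1 (fully open). A call has 1 to 20 rows; each row is the pose to reach, as a shift and turn from the pose measured when the call began, along the tool's axes at that moment; what a row does not reach only later rows make up. A row lasts 1/8 s, in which the tool goes at most 62.5 mm and 10.7 degrees, less where a joint would pass 70% of its speed; a pose out of reach is approached as far as the arm can. A call with a gripper value outside its range is refused whole. The fingers move at their own pace and stop on an object; FORCE is the grip in N (left out, the last holds). Time passes only in rows, so rows that repeat a pose let the fingers close. It gives the time, the measured TCP pose, the force and the opening at its end, in the units of the state.
- bot.read_state(): the state, without advancing time (a new reading comes with each control period).
- bot.read_camera(name): name is "scene" or "top" or "wrist"; returns (picture, depth): 400x640x3 uint8, blue, green, red; 400x640 float32, m along the optical axis (not along the pixel's ray), 0 where there is no reading.
- bot.get_calibration(name): a dict with "intrinsics" (3x3 intrinsics, pixels), "distortion" ([k1, k2, p1, p2, k3] as OpenCV has them; the pictures are not rectified), "view" (4x4, takes a point from world to camera coordinates). Camera axes: x right, y down, z forward; pixel columns grow to the right and rows downward; lengths in m; the calibration is good to about 2 mm. A picture is of the moment at which its call begins: read the wrist's pose just before it. get_calibration takes no time and is no camera call; for the wrist camera it gives the pose at the moment of the call.
- bot.finish_job(): hands the job in, once; it reports no verdict.
Trained networks look in the newest picture that a camera, given by its name, has taken for a name from the list of things; names that differ only in an ending like _2 or _b are one class to them, and where a whole thing is asked for, a point or a joint stands for the part that bears it (a point fixed in the world has none). Each returns a list of dicts, best first, with "p" (0 to 1); they miss things now and then, are a little off and sometimes report something else, mostly with a low value. They report only what shows in the picture. A call takes as long as a camera call. They do not tell look-alikes from the thing itself.
- bot.masks_of(camera, thing): "region" (400x640 bool, what is visible of it) and "box" ([left, top, right, bottom] in pixels, round what is visible of it).
The state is a dict: "time": time; "q": joint angles; "joint_vel": joint speeds; "joint_torque": joint torques, N m; "tool_pos": TCP position; "tcp_rot": TCP orientation; "wrist_force": force on the tool from outside, world axes, zero at the start; "torque": the same for the moment, N m; "width": opening from 0.0 (shut) to 1.0 (fully open).
Only numpy, scipy, OpenCV 4.12 (cv2) and the standard library are available. Lean on these libraries where they do the work, as an engineer would, in place of code of your own. Each camera call takes 0.05 s, during which the arm holds its last target. There are 200 camera calls.

## Task

Open the raised key-blank bin: first lift the yellow lock bar out of its cradles and lay it in the red tray, then take the hook pole, put its hook through the brass eye and with it swing the blue flap fully down. Afterwards lay the pole in the tray too, the two lying flat side by side on its floor, the flap left fully down. Keep gripper and arm off the flap, set things down rather than dropping them, and leave everything else on the bench as it is.

Things in the scene. Friction and masses are not known exactly. Their poses are not given: they have to be found in the camera images.
- bin: Grey raised stock bin, fixed: 252 mm wide (own y), 170 deep (x), 340 tall, on two legs. Origin: on the bench under its centre, z up; the front with flap, eye and bar faces its own -x. Two dark U-shaped cradles at x = -127, y = +-118 mm (16 wide along y) carry the bar: floors 250 mm, tops of lips 272 mm above the bench; they reach to x = -142.
- flap (a joint): Angle (rad) of the bin's blue flap: 0 closed, 1.92 fully down at its stop (level, jutting forward). Hinged at its lower edge; closed it leans back 20 deg; opening swings its top edge forward and down. 212 mm wide, 127 from hinge to free edge, 8 thick, 0.25 kg. Stiff hinge (0.2 N m: 2 to 4 N at the eye), stays where left. Starts at 0 to 0.08. The bar in place stops it at some 0.7.
- flap_hinge (a point): Point on the flap's hinge line at its middle: 90 mm in front of the bin's origin, 200 mm above the bench. Axes as the bin's.
- eye (a point): Centre of the brass ring on the flap's outer face: clear hole 30 mm, wire 6 mm, hole axis = this y = bin's y. 22 mm out from the face, 105 mm from the hinge, at bin y = -70 mm; flap closed: 306 mm above the bench, 76 mm in front of the bin's origin; flap down: 178 mm high, under the flap. Frame turns with the flap: -x outward normal, z from hinge to free edge. Free space beside it along y.
- bar: Yellow lock bar, 16 (own x) x 260 (y) x 30 mm high (z), 0.2 kg (varies), resting in the bin's cradles in front of the flap, parallel to the bin's y. Origin: centre of its underside. Lifts straight up out of the cradles (lips 22 mm high, 5 mm play in all); about 35 mm free behind it to the flap, but the brass eye comes near above it at bin y = -70 mm.
- bar_end_a (a point): Point in the bar 5 mm inside its +y end, 15 mm above its underside.
- bar_end_b (a point): Point in the bar 5 mm inside its -y end, 15 mm above its underside.
- pole: Hook pole lying on the bench, 0.12 kg (varies). Orange handle: own x -65 to +30 mm, 26 wide (y), 30 high (z); then an 8 mm rod along +x to x = 130, bent square to own +y for 42 mm (the tip, plus 4 mm round end). Rod and tip 15 mm above the underside. Origin: on the handle's underside, below the centre of mass. Held level and pointing into the bin's front, its tip points along bin +y.
- pole_butt (a point): Point in the handle 5 mm from its free end, at mid height.
- hook_root (a point): Corner where the rod bends into the tip.
- hook_mid (a point): Middle of the hook's tip, 21 mm from the corner.
- hook_tip (a point): End of the hook's tip, 42 mm from the corner.
- tray: Shallow red open tray, fixed: outside 320 (own x) x 190 (y) x 25 mm high, walls and floor 5 mm. Origin: centre of its underside on the bench.
- mug: Bystander, loose: white ceramic mug, 76 mm wide, 90 tall. Not to be disturbed.
- padlock: Bystander, loose: brass padlock standing on its body, 50 x 30 mm, 84 tall. Not to be disturbed.
- oil: Bystander, loose: blue plastic oil bottle with red cap, 50 mm wide, 130 tall. Not to be disturbed.
- driver: Bystander, loose: screwdriver with red handle, 190 mm long, lying (origin near its middle). Not to be disturbed.
- spanner: Bystander, loose: steel spanner, 180 mm long, lying (origin near its middle). Not to be disturbed.
- jar: Bystander, loose: glass jar with dark lid, 64 mm wide, 80 tall. Not to be disturbed.
- lock_cylinder: Bystander, loose: brass lock cylinder lying, 60 mm long, 32 wide and tall. Not to be disturbed.
Not all that is in view belongs to the job. There is more than one size of the pole; the job needs the middle-sized.

How it is judged:
By the outcome, as a careful person would: the job done as asked, in the order asked, and still so for the second after the job is handed in, with the robot touching nothing.
It also fails if it takes over 70 s, if anything falls off the work surface, if the arm or the gripper's body presses on something with over 40 N, if the wrist force passes 120 N, or if a joint passes its speed limit or range.

## Working session

There is one attempt and no reset: what is moved stays moved. The work goes in short steps, Python scripts to look and compute and a shell command to move; the robot and the scene stay as the last step left them, time stands still between calls to the robot, and variables do not carry over. Pictures are saved under pics/ and viewed, about 8 in all and at most 12, crops included, and the job is handed in when it is done.

```bash
ls; mkdir -p pics
python3 - <<'E'
from workcell import bot
import cv2,numpy as np
print(bot.read_state())
for n in ("scene","top"):
    p,d=bot.read_camera(n); cv2.imwrite(f"pics/{n}0.png",p); np.savez(f"{n}0.npz",p=p,d=d)
    c=bot.get_calibration(n); print(n,c)
    for t in ("bin","bar","pole","tray","eye"):
        for r in bot.masks_of(n,t): print(n,t,r["p"],r["box"],r["region"].sum())
E
```

```text
pics
{'time': 0.0, 'q': array([ 1.12711344e+00,  2.64772698e-01,  1.60538368e+00, -8.47997900e-06,
        1.27368937e+00, -3.69106526e-02]), 'joint_vel': array([ 1.06589868e-03, -8.03750859e-04,  2.91587478e-04, -7.11556007e-05,
       -8.19275805e-04,  2.42470721e-03]), 'joint_torque': array([ 1.27406762e-03, -5.15137589e+01, -3.67300165e+01, -6.07495008e-05,
        1.33026016e-02, -1.01891752e-05]), 'tool_pos': array([0.26675786, 0.61925486, 0.22994362]), 'tcp_rot': array([-0.63444933, -3.0763204 ,  0.00343992]), 'wrist_force': array([-0.6476259 , -0.00524067,  0.4452623 ]), 'torque': array([-0.05328868,  0.03560716,  0.00589616]), 'width': 1.0000952496833309}
scene {'intrinsics': array([[484.59910863,   0.        , 314.05102737],
       [  0.        , 484.59910863, 201.87118814],
       [  0.        ,   0.        ,   1.        ]]), 'distortion': array([-0.03733741,  0.        ,  0.        ,  0.        ,  0.        ]), 'view': array([[ 0.66119489,  0.75008233, -0.01406452, -0.28318875],
       [ 0.62401191, -0.56027773, -0.54469991, -0.18204531],
       [-0.41644981,  0.35137637,
[... 904 characters left out ...]
01, -2.36170368e-02, -1.21980189e-01,
         4.70454145e-01],
       [ 1.22007170e-01,  3.00491364e-04, -9.92529173e-01,
         1.43965983e+00],
       [ 0.00000000e+00,  0.00000000e+00,  0.00000000e+00,
         1.00000000e+00]])}
top bin 0.89 [361.1, 91.3, 464.9, 201.7] 8126
top bar 0.58 [364.8, 94.5, 384.5, 188.2] 637
top pole 0.98 [374.1, 258.8, 458.3, 313.0] 698
top pole 0.74 [382.0, 97.1, 413.7, 181.3] 1828
top pole 0.65 [207.1, 262.7, 225.9, 269.4] 100
top pole 0.59 [275.9, 184.0, 337.2, 197.7] 253
top tray 0.89 [183.2, 118.5, 254.1, 224.5] 5955
top tray 0.27 [369.8, 92.3, 387.7, 186.5] 671
top eye 0.82 [382.7, 99.6, 413.1, 179.9] 1883
top eye 0.16 [259.0, 215.5, 315.6, 228.8] 246
```

View pics/top0.png

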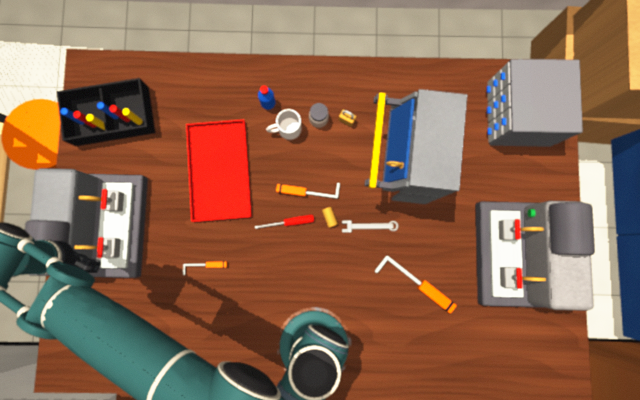

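View pics/scene0.png

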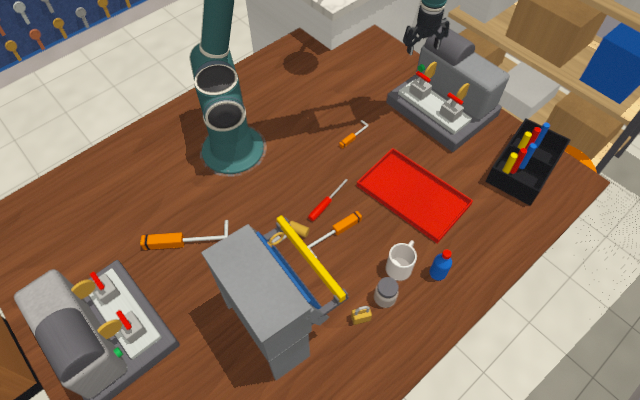

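Top view: bin at (425,140) faces left with the bar at (378,140) and eye at (395,165). The tray is at (218,170). There are three poles: small (205,265), medium (308,190), large (415,285). The medium one must be confirmed by its size. Next I measure.

```bash
cat > h.py <<'E'
from workcell import bot
import cv2,numpy as np
from scipy.spatial.transform import Rotation as R
def world(d,c):
    h,w=d.shape; u,v=np.meshgrid(np.arange(w),np.arange(h))
    n=cv2.undistortPoints(np.stack([u,v],-1).reshape(-1,1,2).astype(np.float64),c["intrinsics"],c["distortion"]).reshape(h,w,2)
    X=np.concatenate([n*d[...,None],d[...,None]],-1)
    V=c["view"]; return (X-V[:3,3])@V[:3,:3]
def rect(P): # P Nx2 -> center, long size, short size, angle of long axis deg
    (c,(a,b),t)=cv2.minAreaRect((P*1000).astype(np.float32))
    if a<b: a,b,t=b,a,t+90
    return np.round(c,1),round(a,1),round(b,1),round((t+90)%180-90,2)
E
python3 - <<'E'
from h import *
for n in ("top","scene"):
    f=np.load(n+"0.npz"); d,p=f["d"],f["p"]; c=bot.get_calibration(n); W=world(d,c)
    hsv=cv2.cvtColor(p,cv2.COLOR_BGR2HSV); H,S,V=hsv[...,0].astype(int),hsv[...,1],hsv[...,2]; z=W[...,2]; ok=d>0
    def show(k,m,split=True):
        nn,l,st,_=cv2.connectedComponentsWithStats((m&ok).astype(np.uint8))
        for i in range(1,nn):
            if st[i,4]<40: continue
            q=W[l==i]; print(n,k,st[i].tolist(),rect(q[:,:2]),"z",np.percentile(q[:,2],[2,50,98]).round(4))
    show("yellow",(H>23)&(H<35)&(S>180)&(z>.2))
    show("red",((H<4)|(H>176))&(S>200)&(z<.06)&(W[...,1]>.1))
    show("orange",(H>7)&(H<19)&(S>215)&(V>150)&(z<.06)&(z>.012))
    show("steel",(S<60)&(V>140)&(z>.006)&(z<.03))
    show("bintop",(abs(z-.34)<.006)&(S<60))
    show("blue",(H>100)&(H<125)&(S>150)&(z>.15)&(z<.34)&(W[...,0]<.8))
    show("eye",(H>12)&(H<30)&(S>80)&(z>.283)&(z<.34))
E
```

```text
top yellow [370, 93, 15, 94, 553] (array([ 594.4, -156.4]), 258.3, 18.6, -4.88) z [0.2737 0.2799 0.2849]
top red [186, 119, 66, 103, 5892] (array([545.2, 323.5]), 321.5, 195.8, 6.22) z [-0.0017  0.0055  0.0265]
top orange [418, 280, 33, 30, 149] (array([ 168.4, -368.9]), 104.2, 35.2, 52.14) z [0.0183 0.0367 0.0437]
top steel [279, 115, 20, 11, 76] (array([716.6,  99.3]), 63.2, 26.8, -84.43) z [0.0062 0.0109 0.0291]
top steel [306, 183, 33, 15, 110] (array([476.4, -21.8]), 107.0, 42.9, -73.96) z [0.0114 0.0174 0.0228]
top steel [342, 220, 51, 12, 177] (array([ 376.8, -163.4]), 160.9, 35.6, -89.01) z [0.0062 0.0086 0.0144]
top steel [255, 222, 28, 6, 47] (array([372.9, 151.9]), 87.6, 5.7, -79.82) z [0.0089 0.0159 0.0209]
top steel [375, 256, 46, 29, 182] (array([ 242.5, -264.1]), 145.9, 57.8, 75.62) z [0.0163 0.0237 0.0289]
top steel [183, 264, 22, 11, 40] (array([239.2, 389.3]), 69.8, 27.8, -61.98) z [0.0083 0.0131 0.0172]
top steel [0, 393, 115, 4, 280] (array([-150.9,  769.7]), 336.6, 7.2, 89.96) z [0.0071 0.0192 0.0296]
top bintop [410, 90, 57, 101, 4696] (array([ 582.6, -303.2]), 
[... 1843 characters left out ...]
 32, 23, 436] (array([ 2. , -2.4]), 87.3, 87.3, 7.17) z [0.3342 0.337  0.3414]
scene bintop [202, 224, 110, 119, 6283] (array([ 582.4, -301.9]), 254.3, 125.6, -5.48) z [0.3368 0.3406 0.3443]
scene blue [257, 232, 63, 77, 517] (array([ 591.9, -220. ]), 211.8, 32.0, -5.88) z [0.2464 0.319  0.3245]
scene eye [98, 0, 10, 9, 68] (array([-604.6,  -58.8]), 34.3, 21.1, 82.38) z [0.284  0.3011 0.3146]
scene eye [53, 18, 11, 12, 95] (array([-602.2, -225.3]), 33.4, 20.7, 84.27) z [0.2867 0.3049 0.3233]
scene eye [5, 40, 12, 12, 104] (array([-602.6, -392.2]), 32.0, 22.9, 84.63) z [0.2861 0.3062 0.3213]
scene eye [267, 232, 18, 15, 97] (array([ 522. , -196.6]), 47.1, 10.3, -88.4) z [0.2901 0.3117 0.3295]
```

```bash
cat >> h.py <<'E'
def go(pos,yang):
    """tool down, jaw axis (tool y) at yang deg in world; prints shift in mm and turn in deg"""
    s=bot.read_state(); R0=R.from_rotvec(s["tcp_rot"]); 
    c,n=np.cos(np.radians(yang)),np.sin(np.radians(yang))
    y=np.array([c,n,0]); z=np.array([0,0,-1.]); R1=R.from_matrix(np.c_[np.cross(y,z),y,z])
    d=R0.inv().apply(np.array(pos)-s["tool_pos"])
    print("d mm",(d*1000).round(1),"a",(R0.inv()*R1).as_rotvec(degrees=True).round(2),"yaw now",np.degrees(np.arctan2(*R0.as_matrix()[[1,0],1])).round(2),"tcp",s["tool_pos"].round(4),"F",s["wrist_force"].round(1),"w",round(s["width"],3),"t",round(s["time"],2))
E
python3 -c "
from h import *
go([.5944,-.156,.37],84.7)"
```

```text
d mm [-607.6 -583.1 -138.7] a [  0.     0.   -18.01] yaw now 66.69 tcp [0.2671 0.6199 0.2313] F [-0.  -0.3 -0.3] w 1.001 t 0.6
```

```bash
python3 -m inch '[{"dz":-0.0625},{"dz":-0.125},{"dz":-0.139},{"dx":-0.06,"dy":-0.058,"dz":-0.139,"az":-6,"fingers":0},{"dx":-0.11,"dy":-0.105,"dz":-0.139,"az":-12,"fingers":0},{"dx":-0.15,"dy":-0.144,"dz":-0.139,"az":-18,"fingers":0},{"dx":-0.195,"dy":-0.187,"dz":-0.139,"az":-18,"fingers":0},{"dx":-0.24,"dy":-0.23,"dz":-0.139,"az":-18,"fingers":0},{"dx":-0.284,"dy":-0.273,"dz":-0.139,"az":-18,"fingers":0},{"dx":-0.328,"dy":-0.315,"dz":-0.139,"az":-18,"fingers":0},{"dx":-0.372,"dy":-0.357,"dz":-0.139,"az":-18,"fingers":0},{"dx":-0.416,"dy":-0.4,"dz":-0.139,"az":-18,"fingers":0},{"dx":-0.46,"dy":-0.442,"dz":-0.139,"az":-18,"fingers":0},{"dx":-0.504,"dy":-0.484,"dz":-0.139,"az":-18,"fingers":0},{"dx":-0.548,"dy":-0.526,"dz":-0.139,"az":-18,"fingers":0},{"dx":-0.592,"dy":-0.568,"dz":-0.139,"az":-18,"fingers":0},{"dx":-0.6076,"dy":-0.5831,"dz":-0.1387,"az":-18,"fingers":0},{"dx":-0.6076,"dy":-0.5831,"dz":-0.1387,"az":-18,"fingers":0}]'
python3 - <<'E'
from h import *
c=bot.get_calibration("wrist"); p,d=bot.read_camera("wrist"); cv2.imwrite("pics/w1.png",p); W=world(d,c)
hsv=cv2.cvtColor(p,cv2.COLOR_BGR2HSV);H,S=hsv[...,0],hsv[...,1]
m=(H>23)&(H<35)&(S>150)&(W[...,2]>.27)&(W[...,2]<.29)&(d>0)
print(m.sum(),rect(W[m][:,:2]),np.median(W[m][:,2]))
go([.5944,-.156,.254],84.7)
E
```

```text
0 (array([0., 0.]), 0.0, 0.0, 0.0) nan
d mm [-607.6 -583.1  -22.7] a [  0.     0.   -18.01] yaw now 66.69 tcp [0.2671 0.6199 0.2313] F [ 0.2 -0.2  0. ] w 1.002 t 0.65invalid input at $[0]: expected keys dx, dy, dz, ax, ay, az, fingers
  return _methods._mean(a, axis=axis, dtype=dtype,
  ret = ret.dtype.type(ret / rcount)
```

View pics/w1.png

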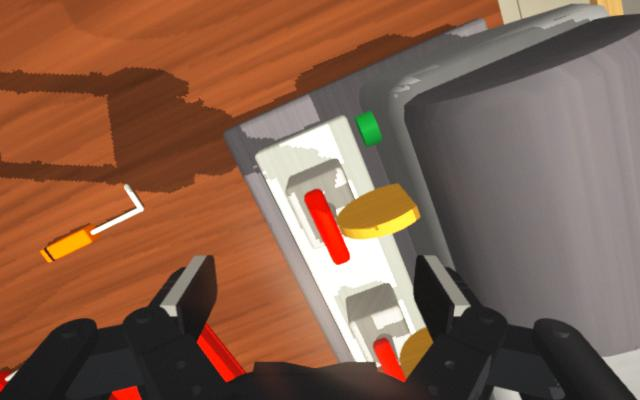

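The rows need all the keys and the arm hasn't moved. The picture shows the fingers at (190,300) and (450,300) over the machine beside the tray.

```bash
python3 -m inch '[{"dx":0,"dy":0,"dz":-0.139,"ax":0,"ay":0,"az":0,"fingers":0},{"dx":0,"dy":0,"dz":-0.139,"ax":0,"ay":0,"az":-6,"fingers":0},{"dx":0,"dy":0,"dz":-0.139,"ax":0,"ay":0,"az":-12,"fingers":0},{"dx":-0.045,"dy":-0.043,"dz":-0.139,"ax":0,"ay":0,"az":-18,"fingers":0},{"dx":-0.09,"dy":-0.086,"dz":-0.139,"ax":0,"ay":0,"az":-18,"fingers":0},{"dx":-0.135,"dy":-0.129,"dz":-0.139,"ax":0,"ay":0,"az":-18,"fingers":0},{"dx":-0.18,"dy":-0.172,"dz":-0.139,"ax":0,"ay":0,"az":-18,"fingers":0},{"dx":-0.225,"dy":-0.216,"dz":-0.139,"ax":0,"ay":0,"az":-18,"fingers":0},{"dx":-0.27,"dy":-0.259,"dz":-0.139,"ax":0,"ay":0,"az":-18,"fingers":0},{"dx":-0.315,"dy":-0.302,"dz":-0.139,"ax":0,"ay":0,"az":-18,"fingers":0},{"dx":-0.36,"dy":-0.345,"dz":-0.139,"ax":0,"ay":0,"az":-18,"fingers":0},{"dx":-0.405,"dy":-0.389,"dz":-0.139,"ax":0,"ay":0,"az":-18,"fingers":0},{"dx":-0.45,"dy":-0.432,"dz":-0.139,"ax":0,"ay":0,"az":-18,"fingers":0},{"dx":-0.495,"dy":-0.475,"dz":-0.139,"ax":0,"ay":0,"az":-18,"fingers":0},{"dx":-0.54,"dy":-0.518,"dz":-0.139,"ax":0,"ay":0,"az":-18,"fingers":0},{"dx":-0.585,"dy":-0.561,"dz":-0.139,"ax":0,"ay":0,"az":-18,"fingers":0},{"dx":-0.6076,"dy":-0.5831,"dz":-0.139,"ax":0,"ay":0,"az":-18,"fingers":0},{"dx":-0.6076,"dy":-0.5831,"dz":-0.139,"ax":0,"ay":0,"az":-18,"fingers":0}]'
python3 - <<'E'
from h import *
c=bot.get_calibration("wrist"); p,d=bot.read_camera("wrist"); cv2.imwrite("pics/w1.png",p); W=world(d,c)
hsv=cv2.cvtColor(p,cv2.COLOR_BGR2HSV);H,S=hsv[...,0],hsv[...,1]
m=(H>23)&(H<35)&(S>150)&(W[...,2]>.27)&(W[...,2]<.29)&(d>0)
print(m.sum(),rect(W[m][:,:2]),np.median(W[m][:,2]),np.percentile(W[m],[1,99],axis=0).round(3))
go([.5944,-.156,.254],84.7)
E
```

```text
time: 2.9
tool_pos: [0.5947, -0.1583, 0.3695]
tcp_rot: [-0.151, -3.137, -0.0]
wrist_force: [1.0, 1.0, -0.2]
width: 0.502
7433 (array([ 595.3, -156.9]), 254.7, 15.4, -5.38) 0.2792657526329678 [[ 0.47  -0.173  0.277]
 [ 0.718 -0.14   0.281]]
d mm [-1.000e-01  7.000e-01  1.158e+02] a [ 0.04 -0.06 -0.12] yaw now 84.58 tcp [ 0.5943 -0.1568  0.3698] F [-0.1  0.5 -0.4] w 0.5 t 2.95
```

```bash
python3 -m inch '[{"dx":0,"dy":0,"dz":0.05,"ax":0,"ay":0,"az":0,"fingers":0},{"dx":0,"dy":0,"dz":0.09,"ax":0,"ay":0,"az":0,"fingers":0},{"dx":0,"dy":0,"dz":0.108,"ax":0,"ay":0,"az":0,"fingers":0},{"dx":0,"dy":0,"dz":0.1155,"ax":0,"ay":0,"az":0,"fingers":0},{"dx":0,"dy":0,"dz":0.1155,"ax":0,"ay":0,"az":0,"fingers":0},{"dx":0,"dy":0,"dz":0.1155,"ax":0,"ay":0,"az":0,"fingers":-0.5},{"dx":0,"dy":0,"dz":0.1155,"ax":0,"ay":0,"az":0,"fingers":-0.8},{"dx":0,"dy":0,"dz":0.1155,"ax":0,"ay":0,"az":0,"fingers":-0.8},{"dx":0,"dy":0,"dz":0.1155,"ax":0,"ay":0,"az":0,"fingers":-1},{"dx":0,"dy":0,"dz":0.1155,"ax":0,"ay":0,"az":0,"fingers":-1},{"dx":0,"dy":0,"dz":0.1155,"ax":0,"ay":0,"az":0,"fingers":-1}]' 50
python3 -c "
from h import *
go([.5944,-.156,.254],84.7)"
python3 -m inch '[{"dx":0,"dy":0,"dz":-0.01,"ax":0,"ay":0,"az":0,"fingers":-1},{"dx":0,"dy":0,"dz":-0.025,"ax":0,"ay":0,"az":0,"fingers":-1},{"dx":0,"dy":0,"dz":-0.05,"ax":0,"ay":0,"az":0,"fingers":-1},{"dx":0,"dy":0,"dz":-0.08,"ax":0,"ay":0,"az":0,"fingers":-1},{"dx":0,"dy":0,"dz":-0.08,"ax":0,"ay":0,"az":0,"fingers":-1}]'
python3 -c "
from h import *
c=bot.get_calibration('wrist'); p,d=bot.read_camera('wrist'); W=world(d,c)
hsv=cv2.cvtColor(p,cv2.COLOR_BGR2HSV);H,S=hsv[...,0],hsv[...,1]
m=(H>23)&(H<35)&(S>150)&(d>0)&(W[...,2]>.2)
print(m.sum(),rect(W[m][:,:2]),np.percentile(W[m],[1,50,99],axis=0).round(3))
a=np.radians(6.1);t=np.array([.5455,.322]);T=np.array([[np.cos(a),-np.sin(a)],[np.sin(a),np.cos(a)]])
q=t+T@[0,.045];print(q); go([*q,.2],96.1)"
```

```text
time: 4.32
tool_pos: [0.5953, -0.157, 0.2564]
tcp_rot: [0.148, 3.136, -0.0]
wrist_force: [0.2, 0.4, 5.8]
width: 0.179
d mm [1.  1.  2.4] a [ 0.01  0.14 -0.12] yaw now 84.58 tcp [ 0.5953 -0.157   0.2564] F [0.2 0.4 5.8] w 0.179 t 4.33
time: 4.95
tool_pos: [0.5967, -0.1576, 0.3403]
tcp_rot: [0.148, 3.129, -0.003]
wrist_force: [-0.3, -0.4, -2.3]
width: 0.176
10718 (array([ 566.1, -154.5]), 144.6, 15.0, -5.27) [[ 0.495 -0.166  0.361]
 [ 0.53  -0.152  0.363]
 [ 0.635 -0.142  0.364]]
[0.54071812 0.36674521]
d mm [105.1 516.5 137.1] a [ -0.06   0.3  -11.53] yaw now 84.57 tcp [ 0.5958 -0.1573  0.3379] F [-0.7  0.  -2.7] w 0.177 t 5.0
```

```bash
python3 -m inch '[{"dx":0.005,"dy":0.025,"dz":0,"ax":0,"ay":0,"az":0,"fingers":-1},{"dx":0.015,"dy":0.075,"dz":0,"ax":0,"ay":0,"az":-1,"fingers":-1},{"dx":0.026,"dy":0.13,"dz":0,"ax":0,"ay":0,"az":-3,"fingers":-1},{"dx":0.037,"dy":0.185,"dz":0,"ax":0,"ay":0,"az":-5,"fingers":-1},{"dx":0.048,"dy":0.24,"dz":0,"ax":0,"ay":0,"az":-7,"fingers":-1},{"dx":0.06,"dy":0.295,"dz":0.0,"ax":0,"ay":0,"az":-9,"fingers":-1},{"dx":0.071,"dy":0.35,"dz":0.0,"ax":0,"ay":0,"az":-11.5,"fingers":-1},{"dx":0.082,"dy":0.405,"dz":0.0,"ax":0,"ay":0,"az":-11.5,"fingers":-1},{"dx":0.093,"dy":0.46,"dz":0.01,"ax":0,"ay":0,"az":-11.5,"fingers":-1},{"dx":0.105,"dy":0.5,"dz":0.04,"ax":0,"ay":0,"az":-11.5,"fingers":-1},{"dx":0.105,"dy":0.5165,"dz":0.09,"ax":0,"ay":0,"az":-11.5,"fingers":-1},{"dx":0.105,"dy":0.5165,"dz":0.137,"ax":0,"ay":0,"az":-11.5,"fingers":-1},{"dx":0.105,"dy":0.5165,"dz":0.18,"ax":0,"ay":0,"az":-11.5,"fingers":-1},{"dx":0.105,"dy":0.5165,"dz":0.22,"ax":0,"ay":0,"az":-11.5,"fingers":-1},{"dx":0.105,"dy":0.5165,"dz":0.26,"ax":0,"ay":0,"az":-11.5,"fingers":-1},{"dx":0.105,"dy":0.5165,"dz":0.28,"ax":0,"ay":0,"az":-11.5,"fingers":-1},{"dx":0.105,"dy":0.5165,"dz":0.28,"ax":0,"ay":0,"az":-11.5,"fingers":-1}]'
python3 -c "
from h import *
go([.5407,.3667,.0115],96.1)
for n in ('top','scene'):
  c=bot.get_calibration(n); p,d=bot.read_camera(n); W=world(d,c); cv2.imwrite('pics/'+n+'2.png',p)
  hsv=cv2.cvtColor(p,cv2.COLOR_BGR2HSV);H,S=hsv[...,0],hsv[...,1]
  m=(H>23)&(H<35)&(S>180)&(d>0)&(W[...,2]<.15)&(W[...,2]>.06)&(W[...,1]>.2)&(W[...,1]<.5)
  print(m.sum(),rect(W[m][:,:2]),np.percentile(W[m],[1,50,99],axis=0).round(3))
"
```

```text
time: 7.12
tool_pos: [0.5395, 0.3653, 0.0542]
tcp_rot: [-0.166, 3.137, -0.006]
wrist_force: [-0.1, 0.8, -1.9]
width: 0.175
d mm [-1.3  1.5 42.7] a [-0.23  0.   -0.03] yaw now 96.07 tcp [0.5395 0.3653 0.0542] F [-0.1  0.8 -1.9] w 0.175 t 7.12
127 (array([625.8, 373.7]), 82.0, 15.9, 7.34) [[0.589 0.363 0.067]
 [0.629 0.373 0.077]
 [0.666 0.383 0.083]]
322 (array([539.7, 366.4]), 257.1, 22.8, 5.67) [[0.415 0.347 0.063]
 [0.567 0.366 0.081]
 [0.666 0.383 0.089]]
```

```bash
python3 -m inch '[{"dx":0,"dy":0,"dz":0.02,"ax":0,"ay":0,"az":0,"fingers":-1},{"dx":0,"dy":0,"dz":0.034,"ax":0,"ay":0,"az":0,"fingers":-1},{"dx":0,"dy":0,"dz":0.039,"ax":0,"ay":0,"az":0,"fingers":-1},{"dx":0,"dy":0,"dz":0.041,"ax":0,"ay":0,"az":0,"fingers":-1},{"dx":0,"dy":0,"dz":0.0425,"ax":0,"ay":0,"az":0,"fingers":-1},{"dx":0,"dy":0,"dz":0.0425,"ax":0,"ay":0,"az":0,"fingers":-1}]'
```

```text
time: 7.98
tool_pos: [0.5429, 0.3671, 0.0159]
tcp_rot: [-0.166, 3.13, -0.0]
wrist_force: [0.1, -0.0, -2.2]
width: 0.174
```

```bash
python3 -m inch '[{"dx":0,"dy":0,"dz":0.002,"ax":0,"ay":0,"az":0,"fingers":-1},{"dx":0,"dy":0,"dz":0.004,"ax":0,"ay":0,"az":0,"fingers":-1},{"dx":0,"dy":0,"dz":0.004,"ax":0,"ay":0,"az":0,"fingers":-1}]'
```

```text
time: 8.35
tool_pos: [0.5429, 0.3671, 0.0119]
tcp_rot: [-0.166, 3.13, -0.0]
wrist_force: [0.6, -0.1, -1.3]
width: 0.177
```

```bash
python3 -m inch '[{"dx":0,"dy":0,"dz":0.001,"ax":0,"ay":0,"az":0,"fingers":-1},{"dx":0,"dy":0,"dz":0.001,"ax":0,"ay":0,"az":0,"fingers":-1}]'
```

```text
time: 8.6
tool_pos: [0.5429, 0.3672, 0.0114]
tcp_rot: [-0.166, 3.13, -0.0]
wrist_force: [-1.4, -1.3, 3.3]
width: 0.177
```

```bash
python3 -m inch '[{"dx":0,"dy":0,"dz":0,"ax":0,"ay":0,"az":0,"fingers":-0.5},{"dx":0,"dy":0,"dz":0,"ax":0,"ay":0,"az":0,"fingers":-0.2},{"dx":0,"dy":0,"dz":0,"ax":0,"ay":0,"az":0,"fingers":-0.2},{"dx":0,"dy":0,"dz":-0.02,"ax":0,"ay":0,"az":0,"fingers":-0.2},{"dx":0,"dy":0,"dz":-0.06,"ax":0,"ay":0,"az":0,"fingers":0},{"dx":0,"dy":0,"dz":-0.12,"ax":0,"ay":0,"az":0,"fingers":0},{"dx":0,"dy":0,"dz":-0.18,"ax":0,"ay":0,"az":0,"fingers":0},{"dx":0,"dy":0,"dz":-0.24,"ax":0,"ay":0,"az":0,"fingers":0},{"dx":0,"dy":0,"dz":-0.24,"ax":0,"ay":0,"az":0,"fingers":0}]'
python3 -c "
from h import *
go([.485,.078,.25],0)
go([.485,.078,.25],180)
print(bot.read_state()['q'].round(2))
for n in ('top','scene'):
  c=bot.get_calibration(n); p,d=bot.read_camera(n); W=world(d,c); cv2.imwrite('pics/'+n+'3.png',p); np.savez(n+'3.npz',p=p,d=d)
  hsv=cv2.cvtColor(p,cv2.COLOR_BGR2HSV);H,S=hsv[...,0],hsv[...,1]
  m=(H>23)&(H<35)&(S>180)&(d>0)&(W[...,2]<.15)&(W[...,1]>.24)&(W[...,1]<.42)&(W[...,0]>.4)
  print(m.sum(),rect(W[m][:,:2]),np.percentile(W[m],[1,50,99],axis=0).round(3))
"
```

```text
time: 9.72
tool_pos: [0.5449, 0.3695, 0.2617]
tcp_rot: [-0.165, 3.116, 0.012]
wrist_force: [0.8, 0.1, -1.0]
width: 0.501
d mm [  90.6 -283.6    8. ] a [ 1.3   0.62 96.06] yaw now 96.07 tcp [0.5449 0.3695 0.2617] F [ 0.8  0.1 -1. ] w 0.501 t 9.72
d mm [  90.6 -283.6    8. ] a [ -0.6    1.26 -83.93] yaw now 96.07 tcp [0.5449 0.3695 0.2617] F [ 0.8  0.1 -1. ] w 0.501 t 9.72
[ 0.56  0.2   1.62 -0.    1.29 -1.12]
326 (array([547.5, 368. ]), 247.2, 17.4, 6.03) [[0.432 0.348 0.025]
 [0.566 0.369 0.034]
 [0.668 0.386 0.042]]
394 (array([543. , 366.2]), 255.4, 21.0, 6.2) [[0.418 0.347 0.014]
 [0.55  0.366 0.035]
 [0.669 0.386 0.042]]
```

```bash
python3 -m inch '[{"dx":0.01,"dy":-0.03,"dz":0.0,"ax":0,"ay":0,"az":10,"fingers":0},{"dx":0.02,"dy":-0.06,"dz":0.0,"ax":0,"ay":0,"az":20,"fingers":0},{"dx":0.03,"dy":-0.09,"dz":0.0,"ax":0,"ay":0,"az":30,"fingers":0},{"dx":0.04,"dy":-0.12,"dz":0.0,"ax":0,"ay":0,"az":40,"fingers":0},{"dx":0.05,"dy":-0.15,"dz":0.0,"ax":0,"ay":0,"az":50,"fingers":0},{"dx":0.06,"dy":-0.18,"dz":0.0,"ax":0,"ay":0,"az":60,"fingers":0},{"dx":0.07,"dy":-0.21,"dz":0.0,"ax":0,"ay":0,"az":70,"fingers":0},{"dx":0.08,"dy":-0.24,"dz":0.0,"ax":0,"ay":0,"az":80,"fingers":0},{"dx":0.09,"dy":-0.27,"dz":0.008,"ax":0,"ay":0,"az":90,"fingers":0},{"dx":0.09,"dy":-0.284,"dz":0.008,"ax":1.3,"ay":0.6,"az":96,"fingers":0},{"dx":0.09,"dy":-0.284,"dz":0.008,"ax":1.3,"ay":0.6,"az":96,"fingers":0}]'
python3 - <<'E'
from h import *
f=[]
for n in ('wrist','top','scene'):
  c=bot.get_calibration(n); p,d=bot.read_camera(n); W=world(d,c)
  if n=='wrist': cv2.imwrite('pics/w4.png',p)
  hsv=cv2.cvtColor(p,cv2.COLOR_BGR2HSV);H,S,V=hsv[...,0],hsv[...,1],hsv[...,2]
  reg=(d>0)&(abs(W[...,0]-.48)<.07)&(W[...,1]>-.09)&(W[...,1]<.14)&(W[...,2]<.05)
  o=reg&(H>5)&(H<20)&(S>215)&(V>140)&(W[...,2]>.02); s=reg&(S<60)&(V>130)&(W[...,2]>.008)
  for k,m in (('o',o),('s',s)):
    if m.sum()>20: print(n,k,m.sum(),rect(W[m][:,:2]),np.percentile(W[m],[1,50,99],axis=0).round(4).tolist())
E
```

```text
time: 11.2
tool_pos: [0.4813, 0.0748, 0.2429]
tcp_rot: [-2.217, -2.219, 0.023]
wrist_force: [0.1, -0.1, 0.3]
width: 0.501
wrist o 258 (array([485.8,  83.8]), 94.2, 26.1, 83.04) [[0.4684, 0.0371, 0.0222], [0.4772, 0.0921, 0.0279], [0.5035, 0.1314, 0.0304]]
wrist s 715 (array([476.9, -23.7]), 109.7, 44.7, -72.5) [[0.4661, -0.0687, 0.0136], [0.4759, -0.0352, 0.0174], [0.5121, 0.0326, 0.0193]]
top o 81 (array([486.6,  87. ]), 89.8, 26.4, 83.02) [[0.469, 0.0441, 0.0207], [0.4828, 0.0731, 0.0293], [0.5016, 0.1312, 0.0372]]
top s 86 (array([476.9, -38.6]), 82.1, 39.9, -63.7) [[0.4658, -0.068, 0.0105], [0.4742, -0.049, 0.018], [0.5112, 0.0058, 0.0263]]
scene o 246 (array([486.1,  85.1]), 96.3, 28.3, 82.21) [[0.4694, 0.0386, 0.0212], [0.4875, 0.0797, 0.0305], [0.503, 0.1302, 0.0375]]
scene s 113 (array([476.3, -22.5]), 109.7, 44.4, -72.44) [[0.4651, -0.0681, 0.0139], [0.4761, -0.0358, 0.02], [0.5117, 0.0345, 0.0259]]
```

View pics/w4.png

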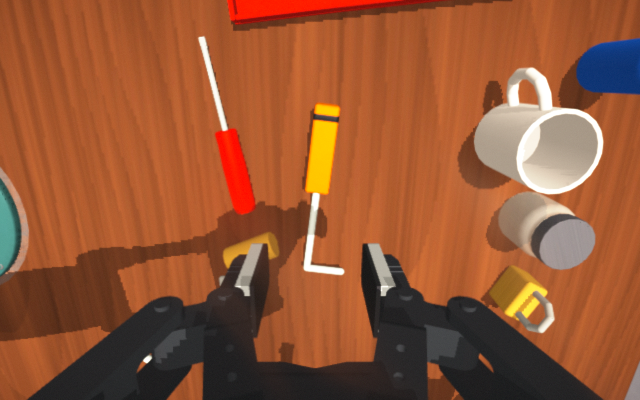

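Medium pole: handle at (322,150), rod to the corner at (307,268), tip at (340,271). Handle measured 94 x 26 mm, so it is the middle size. The driver and cylinder are clear of the finger paths.

```bash
python3 -c "
from h import *
go([.485,.0765,.0045],-7)"
```

```text
d mm [  1.9   5.8 239.4] a [-0.63  0.4   7.17] yaw now 0.16 tcp [0.4819 0.0761 0.244 ] F [0.3 0.3 0.8] w 0.502 t 11.35
```

```bash
python3 -m inch '[{"dx":0.001,"dy":0.003,"dz":0.05,"ax":-0.6,"ay":0.4,"az":7.2,"fingers":0.2},{"dx":0.002,"dy":0.006,"dz":0.11,"ax":-0.6,"ay":0.4,"az":7.2,"fingers":0.2},{"dx":0.002,"dy":0.006,"dz":0.17,"ax":-0.6,"ay":0.4,"az":7.2,"fingers":0.2},{"dx":0.002,"dy":0.006,"dz":0.2,"ax":-0.6,"ay":0.4,"az":7.2,"fingers":0.2},{"dx":0.002,"dy":0.006,"dz":0.2,"ax":-0.6,"ay":0.4,"az":7.2,"fingers":0.2}]'
python3 -c "
from h import *
go([.485,.0765,.0045],-7)"
```

```text
time: 11.98
tool_pos: [0.4824, 0.0772, 0.0409]
tcp_rot: [-2.348, -2.08, 0.009]
wrist_force: [-0.6, -0.2, -0.2]
width: 0.599
d mm [-0.4  3.  36.4] a [-0.43  0.08  0.07] yaw now -6.93 tcp [0.4824 0.0772 0.0409] F [-0.6 -0.2 -0.2] w 0.599 t 11.97
```

```bash
python3 -m inch '[{"dx":0,"dy":0.003,"dz":0.02,"ax":-0.4,"ay":0,"az":0,"fingers":0.2},{"dx":0,"dy":0.003,"dz":0.032,"ax":-0.4,"ay":0,"az":0,"fingers":0.2},{"dx":0,"dy":0.003,"dz":0.036,"ax":-0.4,"ay":0,"az":0,"fingers":0.2},{"dx":0,"dy":0.003,"dz":0.037,"ax":-0.4,"ay":0,"az":0,"fingers":0.2},{"dx":0,"dy":0.003,"dz":0.037,"ax":-0.4,"ay":0,"az":0,"fingers":-0.2},{"dx":0,"dy":0.003,"dz":0.037,"ax":-0.4,"ay":0,"az":0,"fingers":-0.6},{"dx":0,"dy":0.003,"dz":0.037,"ax":-0.4,"ay":0,"az":0,"fingers":-1},{"dx":0,"dy":0.003,"dz":0.037,"ax":-0.4,"ay":0,"az":0,"fingers":-1},{"dx":0,"dy":0.003,"dz":0.037,"ax":-0.4,"ay":0,"az":0,"fingers":-1}]' 90
```

```text
time: 13.1
tool_pos: [0.486, 0.077, 0.0049]
tcp_rot: [2.351, 2.082, -0.0]
wrist_force: [-1.1, -1.0, 6.7]
width: 0.288
```

```bash
python3 -m inch '[{"dx":0,"dy":0,"dz":-0.02,"ax":0,"ay":0,"az":0,"fingers":-1},{"dx":0,"dy":0,"dz":-0.06,"ax":0,"ay":0,"az":0,"fingers":-1},{"dx":0,"dy":0,"dz":-0.12,"ax":0,"ay":0,"az":0,"fingers":-1},{"dx":0,"dy":0,"dz":-0.18,"ax":0,"ay":0,"az":0,"fingers":-1},{"dx":0,"dy":0,"dz":-0.18,"ax":0,"ay":0,"az":0,"fingers":-1},{"dx":0,"dy":0,"dz":-0.18,"ax":0,"ay":0,"az":0,"fingers":-1}]'
python3 - <<'E'
from h import *
s=bot.read_state();R0=R.from_rotvec(s["tcp_rot"]); print(s['tool_pos'],R0.as_matrix().round(4).tolist(),s["width"])
for n in ('wrist','top','scene'):
  c=bot.get_calibration(n); p,d=bot.read_camera(n); W=world(d,c)
  if n=='wrist': cv2.imwrite('pics/w5.png',p)
  hsv=cv2.cvtColor(p,cv2.COLOR_BGR2HSV);H,S,V=hsv[...,0],hsv[...,1],hsv[...,2]
  L=R0.inv().apply(W.reshape(-1,3)-s['tool_pos']).reshape(W.shape)*1000
  reg=(d>0)&(abs(L[...,1])<75)&(abs(L[...,2])<40)&(abs(L[...,0])<250)
  sm=reg&(S<60)&(V>110)&(L[...,0]>50)
  om=reg&(H>5)&(H<20)&(S>200)&(V>120)
  for k,m in (('o',om),('s',sm)):
    if m.sum()>15: print(n,k,m.sum(),rect(L[m][:,:2]/1000),np.percentile(L[m],[2,50,98],axis=0).round(1).tolist())
    if k=='s' and m.sum()>15:
      r=m&(L[...,1]<2); 
      if r.sum()>10: print('  rod fit z vs x, y vs x',np.polyfit(L[r][:,0],L[r][:,2],1).round(3),np.polyfit(L[r][:,0],L[r][:,1],1).round(3))
E
```

```text
time: 13.85
tool_pos: [0.4851, 0.0771, 0.1842]
tcp_rot: [2.351, 2.083, -0.001]
wrist_force: [0.2, -1.0, -0.9]
width: 0.287
[0.48510296 0.07708505 0.1842036 ] [[0.1207, 0.9927, -0.0], [0.9927, -0.1207, -0.0012], [-0.0012, 0.0001, -1.0]] 0.2869431718840455
wrist o 7294 (array([ 7.4, -5.3]), 94.5, 37.8, 0.33) [[-36.7, -12.3, -25.6], [-7.2, -0.3, -24.1], [54.4, 12.7, -4.5]]
top o 61 (array([ 8. , -6.1]), 91.0, 21.6, -5.1) [[-38.0, -13.6, -28.5], [-28.1, -7.9, -23.1], [53.7, 6.3, -2.6]]
scene o 169 (array([7.6, 0.2]), 97.1, 25.6, -1.22) [[-39.5, -10.7, -28.3], [-21.9, 3.2, -23.1], [54.0, 12.8, 1.0]]
```

Run:
```python
from h import *
s=bot.read_state();R0=R.from_rotvec(s["tcp_rot"])
for n in ('wrist','scene','top'):
  c=bot.get_calibration(n); p,d=bot.read_camera(n); W=world(d,c)
  hsv=cv2.cvtColor(p,cv2.COLOR_BGR2HSV);S,V=hsv[...,1],hsv[...,2]
  L=R0.inv().apply(W.reshape(-1,3)-s['tool_pos']).reshape(W.shape)*1000
  m=(d>0)&(abs(L[...,1])<60)&(abs(L[...,2]+10)<25)&(L[...,0]<-45)&(L[...,0]>-160)&(S<70)&(V>110)
  if m.sum()<15: print(n,m.sum()); continue
  print(n,m.sum(),np.percentile(L[m],[2,50,98],axis=0).round(1).tolist())
  r=m&(L[...,1]<4)&(L[...,0]>-134); t=m&(L[...,1]>8)
  if r.sum()>8: print(' rod z(x),y(x)',np.polyfit(L[r][:,0],L[r][:,2],1).round(3),np.polyfit(L[r][:,0],L[r][:,1],1).round(3))
  if t.sum()>8: print(' tip med',np.median(L[t],axis=0).round(1),t.sum())
# eye
c=bot.get_calibration('scene'); p,d=bot.read_camera('scene'); cv2.imwrite('pics/s5.png',cv2.resize(p[150:350,180:440],None,fx=3,fy=3,interpolation=cv2.INTER_CUBIC))
O=np.array([584.6,-280.1,0]);a=np.radians(-95.3);ex=np.array([np.cos(a),np.sin(a),0]);ey=np.array([-ex[1],ex[0],0])
for n in ('scene','top'):
  c=bot.get_calibration(n); p,d=bot.read_camera(n); W=world(d,c)*1000-O
  B=np.stack([W@ex,W@ey,W[...,2]],-1)
  hsv=cv2.cvtColor(p,cv2.COLOR_BGR2HSV);H,S=hsv[...,0],hsv[...,1]
  m=(d>0)&(H>10)&(H<32)&(S>70)&(abs(B[...,0]+76)<40)&(abs(B[...,1]+70)<25)&(abs(B[...,2]-306)<30)
  print(n,'eye in bin',m.sum(),np.percentile(B[m],[2,50,98],axis=0).round(1).tolist())
  m=(d>0)&(H>100)&(H<125)&(S>150)&(abs(B[...,0]+70)<60)&(abs(B[...,1])<110)&(B[...,2]>180)&(B[...,2]<330)
  print(' flap x(z)',np.polyfit(B[m][:,2],B[m][:,0],1).round(3),'yrange',np.percentile(B[m][:,1],[1,99]).round(1))
```

```text
wrist 0
scene 129 [[-141.5, -3.1, -18.8], [-119.1, 2.6, -13.8], [-47.7, 43.5, -8.5]]
 rod z(x),y(x) [ 3.0000e-03 -1.3784e+01] [0.002 0.956]
 tip med [-139.4   27.8  -13.8] 37
top 113 [[-142.8, -3.0, -18.8], [-122.3, 2.1, -13.6], [-67.4, 43.1, -7.7]]
 rod z(x),y(x) [ 3.0000e-03 -1.3517e+01] [0.005 0.657]
 tip med [-139.6   26.4  -12.5] 36
scene eye in bin 102 [[-99.4, -73.4, 290.6], [-77.4, -68.8, 311.7], [-56.1, -64.0, 327.7]]
 flap x(z) [   0.35  -162.013] yrange [-99.2 106.3]
top eye in bin 87 [[-97.5, -76.4, 287.8], [-73.6, -70.3, 309.0], [-54.9, -64.7, 329.2]]
 flap x(z) [   0.315 -150.55 ] yrange [-103.   102.8]
```

View pics/s5.png

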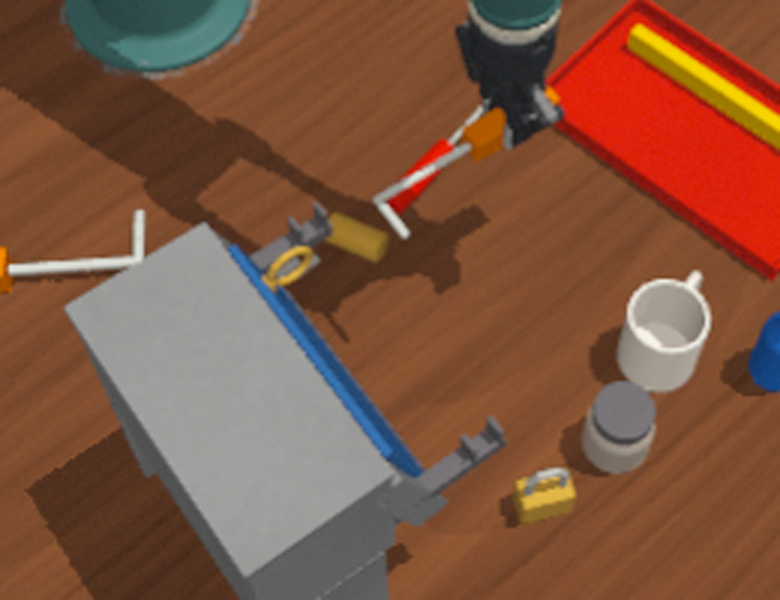

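Hook held level: root near crop (378,200), tip (405,235). The ring is at (288,265), cradles at (310,225) and (490,435). Eye and flap match the nominal closed values, so the grasp is confirmed. I continue to the pre-insert point.

```bash
cat >> h.py <<'E'
O=np.array([584.6,-280.1,0]);_a=np.radians(-95.3);ex=np.array([np.cos(_a),np.sin(_a),0]);ey=np.array([-ex[1],ex[0],0]);ez=np.array([0,0,1.])
Rt=R.from_matrix(np.c_[-ex,ey,-ez]); H0=np.array([-140,21.5,-10.])
def hook(P):  # TCP (m) putting hook mid at bin point P (mm)
    return (O+P[0]*ex+P[1]*ey+P[2]*ez-Rt.apply(H0))/1000
def eyeat(t,lead=0):
    a=np.radians(-20)+t; d=np.array([-np.sin(a),0,np.cos(a)]); n=np.array([-np.cos(a),0,-np.sin(a)])
    r=105*d+22*n; mv=np.array([-r[2],0,r[0]])/np.linalg.norm(r)
    return np.array([-90,-70,200])+r+lead*mv
def hk():
    s=bot.read_state(); w=s["tool_pos"]*1000+R.from_rotvec(s["tcp_rot"]).apply(H0)-O
    print("hook in bin",(w@np.c_[ex,ey,ez]).round(1),"F",s["wrist_force"].round(1),"t",round(s["time"],2))
E
python3 -c "
from h import *
hk(); print(eyeat(0),eyeat(1.92))
go(hook([-150,-113,307]),-5.3)"
```

```text
hook in bin [-206.  -114.2  194.3] F [-0.3 -0.1 -0.8] t 14.3
[-74.76112261 -70.         306.19216834] [-194.9969669   -70.          177.98552881]
d mm [ -56.8   -1.2 -112.8] a [-0.02  0.08 -1.63] yaw now -6.93 tcp [0.4855 0.0771 0.1842] F [-0.3 -0.1 -0.8] w 0.289 t 14.3
```

```bash
python3 -m inch '[{"dx":0,"dy":0,"dz":-0.05,"ax":0,"ay":0,"az":-1.6,"fingers":-1},{"dx":0,"dy":-0.001,"dz":-0.1,"ax":0,"ay":0,"az":-1.6,"fingers":-1},{"dx":-0.02,"dy":-0.001,"dz":-0.113,"ax":0,"ay":0,"az":-1.6,"fingers":-1},{"dx":-0.057,"dy":-0.001,"dz":-0.113,"ax":0,"ay":0,"az":-1.6,"fingers":-1},{"dx":-0.057,"dy":-0.001,"dz":-0.113,"ax":0,"ay":0,"az":-1.6,"fingers":-1},{"dx":-0.057,"dy":-0.001,"dz":-0.113,"ax":0,"ay":0,"az":-1.6,"fingers":-1}]'
python3 -c "
from h import *
hk()
go(hook([-77,-113,307]),-5.3)"
```

```text
time: 15.05
tool_pos: [0.4776, 0.0211, 0.2969]
tcp_rot: [-2.323, -2.115, 0.002]
wrist_force: [-0.7, -0.6, -1.7]
width: 0.283
hook in bin [-150.  -113.1  307. ] F [-0.7 -0.6 -1.7] t 15.05
d mm [-73.  -0.  -0.] a [-0.05  0.04 -0.07] yaw now -5.37 tcp [0.4776 0.0211 0.2969] F [-0.7 -0.6 -1.7] w 0.283 t 15.05
```

Excellent tracking. Move in beside the ring, then look.

```bash
python3 -m inch '[{"dx":-0.03,"dy":0,"dz":0,"ax":0,"ay":0,"az":0,"fingers":-1},{"dx":-0.055,"dy":0,"dz":0,"ax":0,"ay":0,"az":0,"fingers":-1},{"dx":-0.07,"dy":0,"dz":0,"ax":0,"ay":0,"az":0,"fingers":-1},{"dx":-0.073,"dy":0,"dz":0,"ax":0,"ay":0,"az":0,"fingers":-1},{"dx":-0.073,"dy":0,"dz":0,"ax":0,"ay":0,"az":0,"fingers":-1}]'
python3 - <<'E'
from h import *
hk(); go(hook([-77,-73,307]),-5.3)
ims=[]
for n in ('scene','top'):
  c=bot.get_calibration(n); p,d=bot.read_camera(n); W=world(d,c)*1000-O
  B=np.stack([W@ex,W@ey,W[...,2]],-1)
  hsv=cv2.cvtColor(p,cv2.COLOR_BGR2HSV);H,S,V=hsv[...,0],hsv[...,1],hsv[...,2]
  near=(d>0)&(abs(B[...,0]+76)<40)&(abs(B[...,2]-306)<35)
  m=near&(H>10)&(H<32)&(S>70)&(abs(B[...,1]+70)<15)
  print(n,'eye',m.sum(),np.percentile(B[m],[2,50,98],axis=0).round(1).tolist())
  m=near&(S<60)&(V>120)&(B[...,1]<-78)&(B[...,1]>-130)&(B[...,0]<-60)
  print(n,'tip',m.sum(),np.percentile(B[m],[2,50,98],axis=0).round(1).tolist())
  uv,_=cv2.projectPoints((O+eyeat(0)@np.c_[ex,ey,ez].T).reshape(1,3)/1000,cv2.Rodrigues(c['view'][:3,:3])[0],c['view'][:3,3],c['intrinsics'],c['distortion'])
  u,v=uv.ravel().astype(int); q=p[v-40:v+40,u-40:u+40]; ims.append(cv2.resize(q,(390,390),interpolation=cv2.INTER_CUBIC))
cv2.imwrite('pics/ins.png',np.hstack(ims))
E
```

```text
time: 15.68
tool_pos: [0.4708, -0.0511, 0.2969]
tcp_rot: [-2.323, -2.114, 0.001]
wrist_force: [0.5, -0.5, -1.3]
width: 0.285
hook in bin [ -77.5 -113.1  306.9] F [ 0.5 -0.5 -1.3] t 15.68
d mm [-0.4 39.9 -0.1] a [-0.05  0.   -0.07] yaw now -5.37 tcp [ 0.4708 -0.0511  0.2969] F [ 0.5 -0.5 -1.3] w 0.285 t 15.68
scene eye 96 [[-97.4, -72.7, 290.6], [-77.4, -68.5, 311.9], [-56.2, -63.7, 330.2]]
scene tip 51 [[-82.3, -128.5, 307.1], [-78.4, -109.1, 310.8], [-74.7, -89.1, 315.3]]
top eye 88 [[-97.8, -76.9, 287.6], [-72.9, -70.3, 308.7], [-54.5, -62.9, 328.2]]
top tip 55 [[-112.2, -129.0, 273.7], [-78.8, -110.7, 309.1], [-66.8, -89.9, 314.1]]
```

View pics/ins.png

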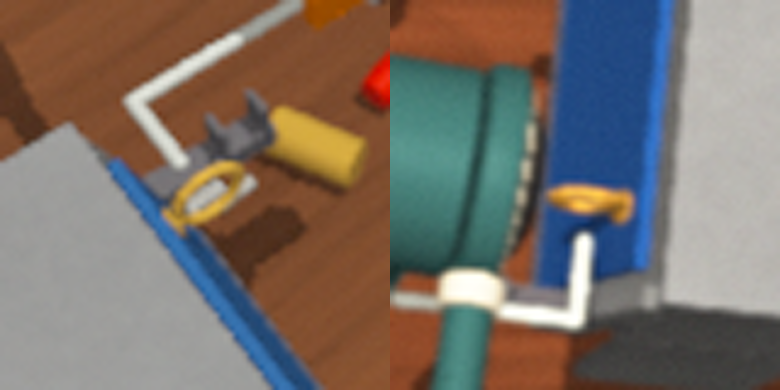

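The tip (583,235 in the right crop) points at the centre of the ring (580,200), and its extension in the left crop passes through the ring opening at (207,195). Insert.

```bash
python3 -m inch '[{"dx":0,"dy":0.01,"dz":0,"ax":0,"ay":0,"az":0,"fingers":-1},{"dx":0,"dy":0.022,"dz":0,"ax":0,"ay":0,"az":0,"fingers":-1},{"dx":0,"dy":0.034,"dz":0,"ax":0,"ay":0,"az":0,"fingers":-1},{"dx":0,"dy":0.041,"dz":0,"ax":0,"ay":0,"az":0,"fingers":-1},{"dx":0,"dy":0.041,"dz":0,"ax":0,"ay":0,"az":0,"fingers":-1},{"dx":0,"dy":0.041,"dz":0,"ax":0,"ay":0,"az":0,"fingers":-1}]'
python3 - <<'E'
from h import *
hk(); s=bot.read_state(); R0=R.from_rotvec(s['tcp_rot'])
for t in np.arange(.1,1.93,.14).tolist()+[1.92,1.97]:
    P=eyeat(t,8); P[1]=-72
    print(round(t,2),P.round(0),(R0.inv().apply(hook(P)-s['tool_pos'])*1000).round(0))
E
```

```text
time: 16.52
tool_pos: [0.5114, -0.0548, 0.2967]
tcp_rot: [-2.322, -2.115, 0.002]
wrist_force: [-0.4, -0.4, -1.9]
width: 0.29
hook in bin [-77.6 -72.2 306.7] F [-0.4 -0.4 -1.9] t 16.52
0.1 [-93. -72. 308.] [16.  0. -1.]
0.24 [-108.  -72.  306.] [31.  0.  1.]
0.38 [-123.  -72.  302.] [45.  0.  4.]
0.52 [-137.  -72.  297.] [59.  0. 10.]
0.66 [-150.  -72.  289.] [72.  0. 17.]
0.8 [-162.  -72.  280.] [84.  0. 27.]
0.94 [-172.  -72.  269.] [95.  0. 38.]
1.08 [-181.  -72.  257.] [104.   0.  50.]
1.22 [-188.  -72.  244.] [111.   0.  63.]
1.36 [-193.  -72.  230.] [116.   0.  77.]
1.5 [-197.  -72.  215.] [119.   0.  92.]
1.64 [-198.  -72.  200.] [120.   0. 107.]
1.78 [-197.  -72.  185.] [119.   0. 122.]
1.92 [-193.  -72.  170.] [116.   0. 137.]
1.92 [-193.  -72.  170.] [116.   0. 137.]
1.97 [-192.  -72.  165.] [114.   0. 142.]
```

```bash
python3 -m inch '[{"dx":0.008,"dy":0,"dz":-0.001,"ax":0,"ay":0,"az":0,"fingers":-1},{"dx":0.016,"dy":0,"dz":-0.001,"ax":0,"ay":0,"az":0,"fingers":-1},{"dx":0.024,"dy":0,"dz":0,"ax":0,"ay":0,"az":0,"fingers":-1},{"dx":0.031,"dy":0,"dz":0.001,"ax":0,"ay":0,"az":0,"fingers":-1},{"dx":0.045,"dy":0,"dz":0.004,"ax":0,"ay":0,"az":0,"fingers":-1},{"dx":0.059,"dy":0,"dz":0.01,"ax":0,"ay":0,"az":0,"fingers":-1},{"dx":0.066,"dy":0,"dz":0.013,"ax":0,"ay":0,"az":0,"fingers":-1},{"dx":0.072,"dy":0,"dz":0.017,"ax":0,"ay":0,"az":0,"fingers":-1},{"dx":0.072,"dy":0,"dz":0.017,"ax":0,"ay":0,"az":0,"fingers":-1}]'
python3 - <<'E'
from h import *
hk()
for n in ('scene','top'):
  c=bot.get_calibration(n); p,d=bot.read_camera(n); W=world(d,c)*1000-O
  B=np.stack([W@ex,W@ey,W[...,2]],-1)
  hsv=cv2.cvtColor(p,cv2.COLOR_BGR2HSV);H,S=hsv[...,0],hsv[...,1]
  m=(d>0)&(H>100)&(H<125)&(S>150)&(abs(B[...,0]+110)<100)&(abs(B[...,1])<104)&(B[...,2]>180)&(B[...,2]<340)
  print(n,m.sum(),'flap x(z)',np.polyfit(B[m][:,2],B[m][:,0],1).round(3),np.percentile(B[m],[1,99],axis=0).round(0).tolist())
s=bot.read_state(); R0=R.from_rotvec(s['tcp_rot'])
for t in (.8,.94,1.08,1.22,1.36,1.5,1.64,1.78,1.92,1.97):
    P=eyeat(t,8); P[1]=-72
    print(round(t,2),(R0.inv().apply(hook(P)-s['tool_pos'])*1000).round(0))
E
```

```text
time: 17.65
tool_pos: [0.518, 0.0177, 0.2793]
tcp_rot: [-2.32, -2.115, 0.002]
wrist_force: [0.2, 0.3, -1.3]
width: 0.282
hook in bin [-150.4  -72.3  289.2] F [ 0.2  0.3 -1.3] t 17.65
scene 2348 flap x(z) [ -0.328 -14.469] [[-124.0, -101.0, 210.0], [-83.0, 102.0, 325.0]]
top 717 flap x(z) [-0.342 -9.726] [[-124.0, -102.0, 216.0], [-85.0, 97.0, 326.0]]
0.8 [12.  0. 10.]
0.94 [22.  0. 21.]
1.08 [31.  0. 33.]
1.22 [38.  0. 46.]
1.36 [43.  0. 60.]
1.5 [47.  0. 75.]
1.64 [48.  0. 90.]
1.78 [ 47.   0. 105.]
1.92 [ 43.   0. 120.]
1.97 [ 42.   0. 125.]
```

The flap follows (about 0.67 rad). Continue to the stop.

```bash
python3 -m inch '[{"dx":0.007,"dy":0,"dz":0.005,"ax":0,"ay":0,"az":0,"fingers":-1},{"dx":0.012,"dy":0,"dz":0.01,"ax":0,"ay":0,"az":0,"fingers":-1},{"dx":0.022,"dy":0,"dz":0.021,"ax":0,"ay":0,"az":0,"fingers":-1},{"dx":0.031,"dy":0,"dz":0.033,"ax":0,"ay":0,"az":0,"fingers":-1},{"dx":0.038,"dy":0,"dz":0.046,"ax":0,"ay":0,"az":0,"fingers":-1},{"dx":0.043,"dy":0,"dz":0.06,"ax":0,"ay":0,"az":0,"fingers":-1},{"dx":0.047,"dy":0,"dz":0.075,"ax":0,"ay":0,"az":0,"fingers":-1},{"dx":0.048,"dy":0,"dz":0.09,"ax":0,"ay":0,"az":0,"fingers":-1},{"dx":0.047,"dy":0,"dz":0.105,"ax":0,"ay":0,"az":0,"fingers":-1},{"dx":0.045,"dy":0,"dz":0.114,"ax":0,"ay":0,"az":0,"fingers":-1},{"dx":0.043,"dy":0,"dz":0.12,"ax":0,"ay":0,"az":0,"fingers":-1},{"dx":0.043,"dy":0,"dz":0.12,"ax":0,"ay":0,"az":0,"fingers":-1}]'
cat > flap.py <<'E'
from h import *
hk()
for n in ('scene','top'):
  c=bot.get_calibration(n); p,d=bot.read_camera(n); W=world(d,c)*1000-O; cv2.imwrite('pics/f_%s.png'%n,p)
  B=np.stack([W@ex,W@ey,W[...,2]],-1)
  hsv=cv2.cvtColor(p,cv2.COLOR_BGR2HSV);H,S=hsv[...,0],hsv[...,1]
  m=(d>0)&(H>100)&(H<125)&(S>150)&(abs(B[...,0]+155)<57)&(abs(B[...,1])<104)&(B[...,2]>150)&(B[...,2]<340)
  k=np.polyfit(B[m][:,0],B[m][:,2],1); print(n,m.sum(),'flap z(x)',k.round(3),'angle',round(np.pi/2+.349+np.arctan(k[0]),3),np.percentile(B[m],[1,99],axis=0).round(0).tolist())
E
python3 flap.py
```

```text
time: 19.25
tool_pos: [0.5217, 0.0599, 0.1593]
tcp_rot: [-2.321, -2.114, 0.002]
wrist_force: [0.1, -0.4, -1.2]
width: 0.288
hook in bin [-192.7  -72.6  169.2] F [ 0.1 -0.4 -1.2] t 19.25
scene 3338 flap z(x) [-1.1000e-02  2.0792e+02] angle 1.909 [[-211.0, -100.0, 204.0], [-99.0, 100.0, 215.0]]
top 2848 flap z(x) [-7.00000e-03  2.07741e+02] angle 1.912 [[-211.0, -100.0, 203.0], [-99.0, 102.0, 215.0]]
```

```bash
python3 -m inch '[{"dx":0,"dy":0,"dz":0.003,"ax":0,"ay":0,"az":0,"fingers":-1},{"dx":-0.001,"dy":0,"dz":0.006,"ax":0,"ay":0,"az":0,"fingers":-1},{"dx":-0.001,"dy":0,"dz":0.008,"ax":0,"ay":0,"az":0,"fingers":-1},{"dx":-0.001,"dy":0,"dz":0.008,"ax":0,"ay":0,"az":0,"fingers":-1}]'
python3 flap.py
```

```text
time: 19.85
tool_pos: [0.5235, 0.0589, 0.1532]
tcp_rot: [2.321, 2.115, 0.003]
wrist_force: [1.2, 0.9, 5.2]
width: 0.286
hook in bin [-191.9  -70.7  163.2] F [1.2 0.9 5.2] t 19.85
scene 3310 flap z(x) [  0.    208.964] angle 1.92 [[-211.0, -101.0, 204.0], [-99.0, 100.0, 214.0]]
top 2837 flap z(x) [  0.    208.247] angle 1.92 [[-211.0, -101.0, 202.0], [-99.0, 102.0, 214.0]]
```

```bash
python3 -m inch '[{"dx":0,"dy":0,"dz":-0.006,"ax":0,"ay":0,"az":0,"fingers":-1},{"dx":-0.002,"dy":0,"dz":-0.012,"ax":0,"ay":0,"az":0,"fingers":-1},{"dx":-0.002,"dy":0,"dz":-0.012,"ax":0,"ay":0,"az":0,"fingers":-1}]'
python3 -m inch '[{"dx":0,"dy":-0.008,"dz":0,"ax":0,"ay":0,"az":0,"fingers":-1},{"dx":0,"dy":-0.018,"dz":0,"ax":0,"ay":0,"az":0,"fingers":-1},{"dx":0,"dy":-0.03,"dz":0,"ax":0,"ay":0,"az":0,"fingers":-1},{"dx":0,"dy":-0.042,"dz":0,"ax":0,"ay":0,"az":0,"fingers":-1},{"dx":0,"dy":-0.042,"dz":0,"ax":0,"ay":0,"az":0,"fingers":-1}]'
python3 flap.py
```

```text
time: 20.32
tool_pos: [0.5228, 0.0568, 0.165]
tcp_rot: [2.322, 2.115, 0.002]
wrist_force: [-0.1, 0.8, -1.7]
width: 0.285
time: 20.95
tool_pos: [0.4798, 0.0609, 0.1649]
tcp_rot: [2.322, 2.116, 0.002]
wrist_force: [0.3, 0.4, -1.7]
width: 0.284
hook in bin [-189.8 -114.4  174.8] F [ 0.3  0.4 -1.7] t 20.95
scene 3319 flap z(x) [-1.00000e-03  2.08794e+02] angle 1.919 [[-210.0, -101.0, 204.0], [-99.0, 101.0, 214.0]]
top 2844 flap z(x) [2.00000e-03 2.08396e+02] angle 1.921 [[-211.0, -101.0, 202.0], [-99.0, 102.0, 214.0]]
```

Free of the eye, flap still down. Pull straight out, then measure the pole in the grip.

```bash
python3 -m inch '[{"dx":0.03,"dy":0,"dz":0,"ax":0,"ay":0,"az":0,"fingers":-1},{"dx":0.07,"dy":0,"dz":0,"ax":0,"ay":0,"az":0,"fingers":-1},{"dx":0.1,"dy":0,"dz":0,"ax":0,"ay":0,"az":0,"fingers":-1},{"dx":0.1,"dy":0,"dz":0,"ax":0,"ay":0,"az":0,"fingers":-1}]'
python3 - <<'E'
from h import *
s=bot.read_state();R0=R.from_rotvec(s["tcp_rot"])
for n in ('scene','top'):
  c=bot.get_calibration(n); p,d=bot.read_camera(n); W=world(d,c)
  hsv=cv2.cvtColor(p,cv2.COLOR_BGR2HSV);S,V=hsv[...,1],hsv[...,2]
  L=R0.inv().apply(W.reshape(-1,3)-s['tool_pos']).reshape(W.shape)*1000
  m=(d>0)&(abs(L[...,1])<60)&(abs(L[...,2]+10)<25)&(L[...,0]<-45)&(L[...,0]>-160)&(S<70)&(V>110)
  r=m&(L[...,1]<4)&(L[...,0]>-134); t=m&(L[...,1]>8)
  if r.sum()>8: print(' rod z(x),y(x)',np.polyfit(L[r][:,0],L[r][:,2],1).round(3),np.polyfit(L[r][:,0],L[r][:,1],1).round(3))
  if t.sum()>8: print(' tip med',np.median(L[t],axis=0).round(1),t.sum())
a=np.radians(6.1);t=np.array([.5455,.322]);T=np.array([[np.cos(a),-np.sin(a)],[np.sin(a),np.cos(a)]])
q=t+T@[-.045,-.035]; print(q); go([*q,.165],83.9+0); go([*q,.165],96.1)
E
```

```text
time: 21.55
tool_pos: [0.4911, 0.1621, 0.1655]
tcp_rot: [2.319, 2.118, 0.005]
wrist_force: [0.2, -0.4, -1.9]
width: 0.283
 rod z(x),y(x) [ 1.3000e-02 -1.3523e+01] [-0.002  0.347]
 tip med [-138.8   26.8  -15.6] 38
 rod z(x),y(x) [ 1.1000e-02 -1.2894e+01] [ 0.002 -0.09 ]
 tip med [-141.    25.7  -14.1] 32
[0.50447404 0.28241629]
d mm [122.9   2.7   0.3] a [ 1.000e-01  8.000e-02 -8.918e+01] yaw now -5.28 tcp [0.4905 0.1603 0.1652] F [ 0.6 -0.2 -2. ] w 0.286 t 21.65
d mm [122.9   2.7   0.3] a [ 9.0000e-02  1.0000e-01 -1.0138e+02] yaw now -5.28 tcp [0.4905 0.1603 0.1652] F [ 0.6 -0.2 -2. ] w 0.286 t 21.65
```

```bash
python3 -m inch '[{"dx":0.02,"dy":0,"dz":-0.04,"ax":0,"ay":0,"az":0,"fingers":-1},{"dx":0.05,"dy":0,"dz":-0.04,"ax":0,"ay":0,"az":-10,"fingers":-1},{"dx":0.08,"dy":0,"dz":-0.04,"ax":0,"ay":0,"az":-20,"fingers":-1},{"dx":0.1,"dy":0.002,"dz":-0.04,"ax":0,"ay":0,"az":-30,"fingers":-1},{"dx":0.12,"dy":0.003,"dz":-0.04,"ax":0,"ay":0,"az":-40,"fingers":-1},{"dx":0.123,"dy":0.003,"dz":-0.04,"ax":0,"ay":0,"az":-50,"fingers":-1},{"dx":0.123,"dy":0.003,"dz":-0.04,"ax":0,"ay":0,"az":-60,"fingers":-1},{"dx":0.123,"dy":0.003,"dz":-0.04,"ax":0,"ay":0,"az":-70,"fingers":-1},{"dx":0.123,"dy":0.003,"dz":-0.04,"ax":0,"ay":0,"az":-80,"fingers":-1},{"dx":0.123,"dy":0.003,"dz":-0.02,"ax":0,"ay":0,"az":-90,"fingers":-1},{"dx":0.123,"dy":0.003,"dz":0.02,"ax":0,"ay":0,"az":-98,"fingers":-1},{"dx":0.123,"dy":0.003,"dz":0.06,"ax":0,"ay":0,"az":-101.4,"fingers":-1},{"dx":0.123,"dy":0.003,"dz":0.1,"ax":0,"ay":0,"az":-101.4,"fingers":-1},{"dx":0.123,"dy":0.003,"dz":0.115,"ax":0,"ay":0,"az":-101.4,"fingers":-1},{"dx":0.123,"dy":0.003,"dz":0.115,"ax":0,"ay":0,"az":-101.4,"fingers":-1}]'
python3 -c "
from h import *
go([.5045,.2824,.0105],96.1)
p,d=bot.read_camera('scene'); cv2.imwrite('pics/s8.png',cv2.resize(p[60:260,300:560],None,fx=3,fy=3))"
```

```text
time: 23.52
tool_pos: [0.5046, 0.2814, 0.0494]
tcp_rot: [0.166, -3.137, 0.002]
wrist_force: [1.2, 1.1, -0.7]
width: 0.288
d mm [-0.   1.  38.9] a [-0.07 -0.01 -0.02] yaw now 96.08 tcp [0.5046 0.2814 0.0494] F [ 1.2  1.1 -0.7] w 0.288 t 23.52
```

View pics/s8.png

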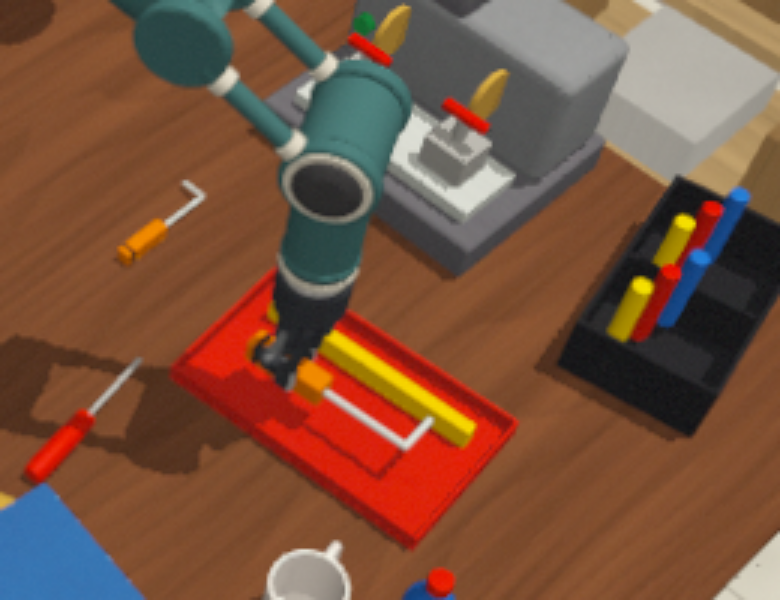

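The pole hangs level over the tray (handle 310,380; tip 430,420) beside the yellow bar (400,385). Lower it.

```bash
python3 -m inch '[{"dx":0,"dy":0,"dz":0.015,"ax":0,"ay":0,"az":0,"fingers":-1},{"dx":0,"dy":0,"dz":0.028,"ax":0,"ay":0,"az":0,"fingers":-1},{"dx":0,"dy":0,"dz":0.034,"ax":0,"ay":0,"az":0,"fingers":-1},{"dx":0,"dy":0,"dz":0.037,"ax":0,"ay":0,"az":0,"fingers":-1},{"dx":0,"dy":0,"dz":0.038,"ax":0,"ay":0,"az":0,"fingers":-1},{"dx":0,"dy":0,"dz":0.038,"ax":0,"ay":0,"az":0,"fingers":-1}]'
```

```text
time: 24.32
tool_pos: [0.5061, 0.2824, 0.0131]
tcp_rot: [-0.167, 3.134, 0.0]
wrist_force: [0.4, 0.4, -1.1]
width: 0.29
```

```bash
python3 -m inch '[{"dx":0,"dy":0,"dz":0.002,"ax":0,"ay":0,"az":0,"fingers":-1},{"dx":0,"dy":0,"dz":0.003,"ax":0,"ay":0,"az":0,"fingers":-1},{"dx":0,"dy":0,"dz":0.003,"ax":0,"ay":0,"az":0,"fingers":-1}]'
```

```text
time: 24.7
tool_pos: [0.5063, 0.2825, 0.0105]
tcp_rot: [-0.167, 3.134, 0.001]
wrist_force: [-0.6, -0.9, 1.0]
width: 0.288
```

```bash
python3 -m inch '[{"dx":0,"dy":0,"dz":0.0005,"ax":0,"ay":0,"az":0,"fingers":-0.4},{"dx":0,"dy":0,"dz":0.0005,"ax":0,"ay":0,"az":0,"fingers":-0.2},{"dx":0,"dy":0,"dz":0,"ax":0,"ay":0,"az":0,"fingers":0},{"dx":0,"dy":0,"dz":0,"ax":0,"ay":0,"az":0,"fingers":0},{"dx":0,"dy":0,"dz":-0.02,"ax":0,"ay":0,"az":0,"fingers":0},{"dx":0,"dy":0,"dz":-0.06,"ax":0,"ay":0,"az":0,"fingers":0},{"dx":0,"dy":0,"dz":-0.12,"ax":0,"ay":0,"az":0,"fingers":0},{"dx":0,"dy":0,"dz":-0.18,"ax":0,"ay":0,"az":0,"fingers":0},{"dx":0,"dy":0,"dz":-0.24,"ax":0,"ay":0,"az":0,"fingers":0},{"dx":0,"dy":0,"dz":-0.24,"ax":0,"ay":0,"az":0,"fingers":0}]'
python3 flap.py
python3 - <<'E'
from h import *
p,d=bot.read_camera('scene'); c=bot.get_calibration('scene'); W=world(d,c); cv2.imwrite('pics/end.png',p)
hsv=cv2.cvtColor(p,cv2.COLOR_BGR2HSV);H,S,V=hsv[...,0],hsv[...,1],hsv[...,2]
reg=(d>0)&(abs(W[...,0]-.545)<.17)&(abs(W[...,1]-.322)<.11)&(W[...,2]<.06)
for k,m in (('bar',reg&(H>23)&(H<35)&(S>180)),('handle',reg&(H>7)&(H<20)&(S>200)&(V>120)),('rod',reg&(S<70)&(V>110))):
  if m.sum()>9: print(k,m.sum(),rect(W[m][:,:2]),np.percentile(W[m][:,2],[5,50,95]).round(4))
E
```

```text
time: 25.95
tool_pos: [0.5093, 0.2843, 0.2599]
tcp_rot: [-0.166, 3.12, 0.01]
wrist_force: [-0.5, 0.1, -0.2]
width: 0.504
hook in bin [-603.7    5.7  272.5] F [-0.5  0.1 -0.2] t 25.95
scene 3318 flap z(x) [1.00000e-03 2.09028e+02] angle 1.921 [[-211.0, -100.0, 204.0], [-99.0, 100.0, 214.0]]
top 2851 flap z(x) [  0.    208.148] angle 1.92 [[-211.0, -101.0, 202.0], [-99.0, 102.0, 214.0]]
bar 383 (array([542.6, 366.2]), 254.6, 23.1, 5.22) [0.0227 0.0356 0.0404]
handle 472 (array([543.2, 337.6]), 266.0, 133.7, 6.8) [0.0039 0.0282 0.04  ]
rod 106 (array([607. , 297.7]), 111.5, 47.7, 33.27) [0.0151 0.0241 0.0281]
```

View pics/end.png

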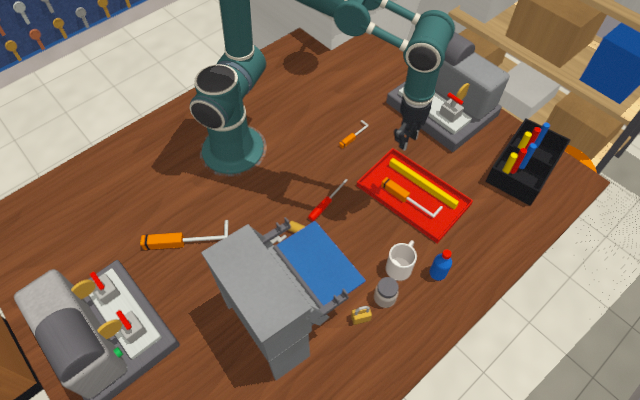

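Bar (425,180) and pole (405,195) lie side by side in the tray, the flap (320,260) is level, and the bystanders are where they were. Hand in.

```bash
python3 -c "
from workcell import bot
print(bot.finish_job())"
```

```text
the job is handed in; nothing more can be done
None
```

I finished the job and handed it in at about 26 s of the 70 s allowed. I lifted the bar out of its cradles and laid it in the tray. Then I hooked the brass eye with the middle-sized pole (handle measured 94 x 26 mm), swung the flap down to its stop, and laid the pole beside the bar.

- **Flap:** the last check, from both cameras, read 1.92 rad, which is fully down. It had held that since the hook came out of the eye.
- **Tray:** the bar's top is at 36 mm, so it lies flat, and I saw the pole lying beside it. The rod height was about 24 mm, as expected for a pole lying flat. My colour mask for the pole's handle also picked up other objects, so its size reading there is meaningless; I judged the handle from the picture instead.
- **Forces:** the readings printed after each move stayed under 7 N. I did not monitor the peaks during the moves.
- **Everything else:** the other things on the bench looked unmoved in the final picture, and the gripper was empty and clear. I did not measure their positions.

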